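# Line up the battery packs on the sloping rack

### The arm

A 6-joint arm with a two-finger parallel gripper is mounted at the origin on a cart in front of the work surface, level with it; the furniture and walls round the work are solid. World frame = base frame: x ahead of the robot, y to its left, z up, the work surface at z = 0. Lengths are in m, angles in rad, forces in N, time in s.
With the tool pointing down it reaches from about 0.35 to 0.775 m from the base axis. Payload 7.3 kg.
Tool frame: the origin (TCP) lies between the finger pads; the fingertips stand 25 mm ahead of it and the grasp point (between the pads) lies 6 mm ahead of it; y points along the fingers, z is the direction in which the jaws open and shut, and the axes are right-handed (so a half turn about y gives the same grasp; the last joint's range is limited). The gripper opens to 92 mm and grips with 3 to 60 N. Pads are 19 mm wide; open, the fingers measure 130 mm over their backs; the gripper's body (75 mm by 190 mm) begins 47 mm behind the grasp point.
Start: joints at [1.084, 0.342, 1.524, -0, 1.275, -0.146], TCP at [0.175, 0.495, 0.252] pointing down, gripper open.
Joint ranges: [-2.53, 2.53], [-0.77, 2.02], [0.04, 2.7], [-1, 4.14], [0.28, 2.66], [-3.11, 3.11]. Speed limits (rad/s): [2.57, 2.57, 3.14, 3.14, 3.14, 3.14].

### API

Orientations are given as [roll, pitch, yaw] about the fixed x, y, z axes, in that order (R = Rz(yaw) Ry(pitch) Rx(roll)).
In Python, from cell import sensors, read_camera, hand_in gives the robot as it stands. The module is installed in compiled form; this text tells all that it offers.
- The arm moves only by the tool send_rows, never from a script. Its argument "motion" is a list that holds one entry, the list of rows, each a list of 4 numbers: the shift along the tool's x, y, z in m, then the turn about the tool's y in degrees. In form: [[[tx, ty, tz, twist], ...]]. A call has 1 to 8 rows; each row is the pose to reach, as a shift and turn from the pose measured when the call began, along the tool's axes at that moment; what a row does not reach only later rows make up. A row lasts 1/10 s, in which the tool goes at most 50 mm and 8.59 degrees, less where a joint would pass 70% of its speed; a pose out of reach is approached as far as the arm can. A call with a gripper value outside its range is refused whole. "gripper" is the opening, from 0 (shut) to 1 (fully open), set as the call begins (left out, the last holds). The fingers move at their own pace and stop on an object; "grip_force" is the grip in N (left out, the last holds). Time passes only in rows, so rows that repeat a pose let the fingers close. It gives the time, the measured TCP pose, the force and the opening at its end, in the units of the state.
- sensors.observe(): the state, without advancing time (a new reading comes with each control period).
- read_camera(name): name is "side" or "top"; returns a dict with "frame" (384x512x3 uint8, red, green, blue), "fx", "fy", "cx", "cy" (pixels), "extrinsics" (4x4, takes a point from world to camera coordinates). Camera axes: x right, y up, looking along -z (the intrinsics and any distortion apply to the point x, -y, -z); pixel columns grow to the right and rows downward; lengths in m; the calibration is good to about 2 mm. A picture is of the moment at which its call begins. There is no depth.
- hand_in(): hands the job in, once; it reports no verdict.
The state is a dict: "time": time; "qpos": joint angles; "qvel": joint speeds; "joint_efforts": joint torques, N m; "tool_pos": TCP position; "tool_rot": TCP orientation; "contact_force": force on the tool from outside, world axes, zero at the start; "torque": the same for the moment, N m; "opening": finger opening in m.
Only numpy, scipy, OpenCV 4.12 (cv2) and the standard library are available. Lean on these libraries where they do the work, as an engineer would, in place of code of your own. Each camera call takes 0.05 s, during which the arm holds its last target.

### The job

Put the two drill battery packs that stand on the bench onto the sloping board of the plywood rack, in one straight side-by-side row with the pack that is already there: each flat on the board, close against the front lip, its longer side running up the slope, and no more than about a finger's width (20 mm) between neighbours. The order is free, and they may go on either side of the pack already there, which stays where it stands; leave the glass jar where it stands too.

Things in the scene. Friction and masses are not known exactly. Their poses are not given: they have to be found in the camera images.
- rack: fixed plywood rack, 364 mm wide (y), about 175 mm deep (x), open front to its -x; origin at the centre of its underside. Below, a board rises at 25 degrees from a front lip, away from the robot; above, a level top board at 228 to 240 mm height, its front edge 40 mm further back than the foot of the slope: it blocks a gripper that comes down vertically on the row
- rack_seat (a point): point on the sloping board where it meets the front lip, at mid width (75 mm before, 35 mm above the rack's origin). x runs up the slope, y along the row (left), z square off the board (25 degrees from vertical, towards the robot). Lip 18 mm high; board free over y = -170 to 170, x = 0 to 134 mm; keep packs' centres within y = +-140 mm. A pack against the lip has its origin at x = 38, z = 0 mm
- pack_a: drill battery pack: black body 60 (its x) x 75 (its y) x 45 mm high, with a dark green block 40 (x) x 45 (y) mm and 22 mm high centred on top, 67 mm high in all, about 0.45 kg; origin at the centre of its underside, z up through the green block; stands on the bench at the start
- pack_b: drill battery pack: black body 60 (its x) x 75 (its y) x 45 mm high, with a dark green block 40 (x) x 45 (y) mm and 22 mm high centred on top, 67 mm high in all, about 0.45 kg; origin at the centre of its underside, z up through the green block; stands on the bench at the start
- pack_c: drill battery pack: black body 60 (its x) x 75 (its y) x 45 mm high, with a dark green block 40 (x) x 45 (y) mm and 22 mm high centred on top, 67 mm high in all, about 0.45 kg; origin at the centre of its underside, z up through the green block; already stands in the rack against the lip, its x along the row, up to 95 mm to either side of the middle
- jar: glass jar with yellow lid, 64 mm across, 112 mm high, loose, standing on the bench in line with the packs; origin at the centre of its underside

How it is judged:
By the outcome, as a careful person would: the job done as asked, in the order asked, and still so for the second after the job is handed in, with the robot touching nothing.
It also fails if it takes over 54 s, if anything falls off the work surface, if the arm or the gripper's body presses on something with over 40 N, if the wrist force passes 120 N, or if a joint passes its speed limit or range.

## Working session

There is one attempt and no reset: what is moved stays moved. The work goes in short steps, Python scripts to look and compute and a tool call to move; the robot and the scene stay as the last step left them, time stands still between calls to the robot, and variables do not carry over. Pictures are saved under pics/ and viewed, and the job is handed in when it is done.

Besides the shell and the picture viewer there is one more tool, called after "Call:" as name(argument=value, ...), one argument or row to a line, values as JSON. send_rows: Moves the arm, as the interface text tells. Its arguments: {"type":"object","properties":{"motion":{"type":"array"},"gripper":{"type":"number"},"grip_force":{"type":"number"}},"required":["motion"]}

```bash
mkdir -p pics; python3 - <<'E'
from cell import sensors, read_camera
import cv2,numpy as np,pickle
s=sensors.observe(); print(s)
for n in("side","top"):
    c=read_camera(n); pickle.dump(c,open(n+"0.pkl","wb"))
    print(n,{k:c[k] for k in c if k!="frame"})
    cv2.imwrite(f"pics/{n}0.png",cv2.resize(c["frame"][:,:,::-1],(800,600),interpolation=cv2.INTER_CUBIC))
E
```

```text
{'time': 0.0, 'qpos': array([ 1.08397494e+00,  3.42717211e-01,  1.52504226e+00, -2.30112904e-05,
        1.27540739e+00, -1.45965885e-01]), 'qvel': array([ 0.0001684 , -0.0003946 , -0.00070159, -0.00064001,  0.00069747,
       -0.0013766 ]), 'joint_efforts': array([ 8.71402572e-04, -4.31242096e+01, -2.44218671e+01,  7.17372377e-02,
        5.61437861e-02, -1.24230228e-04]), 'tool_pos': array([0.17529072, 0.4944643 , 0.25103899]), 'tool_rot': array([-1.57235699e+00,  2.07194898e-04, -3.40848950e-01]), 'contact_force': array([0.49358539, 1.06222578, 0.2170802 ]), 'torque': array([-0.03545409, -0.02421924, -0.00486792]), 'opening': 0.09184211763912374}
side {'fx': 410.47745901926106, 'fy': 410.47745901926106, 'cx': 246.4770644193248, 'cy': 189.47316816871196, 'extrinsics': array([[ 0.9514703 , -0.30761629, -0.00874604, -0.55949413],
       [ 0.1537345 ,  0.45050347,  0.87943865, -0.12992348],
       [-0.26658953, -0.83810432,  0.4759319 , -0.78631717],
       [ 0.        ,  0.        ,  0.        ,  1.        ]])}
top {'fx': 369.3462844766993, 'fy': 369.3462844766993, 'cx': 253.8812974541779, 'cy': 188.76172428040076, 'extrinsics': array([[-0.1375033 , -0.99048105,  0.00633451,  0.04326377],
       [ 0.9692275 , -0.13322895,  0.20699783, -0.57194381],
       [-0.20418349,  0.03460247,  0.97832089, -0.80520753],
       [ 0.        ,  0.        ,  0.        ,  1.        ]])}
```

View pics/side0.png

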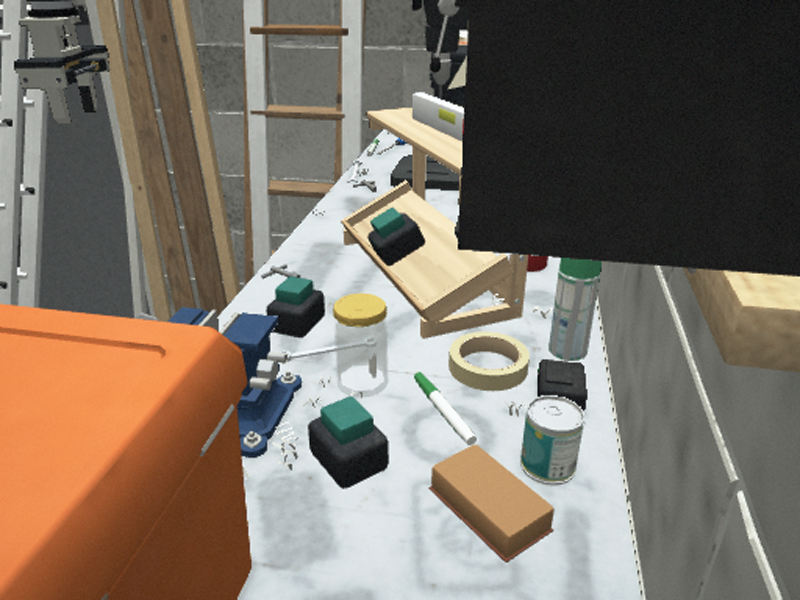

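View pics/top0.png

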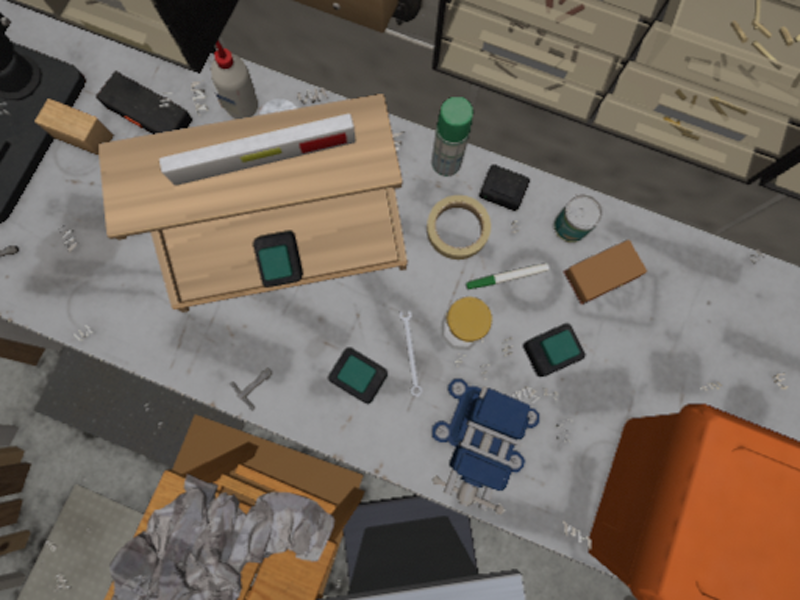

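The top view shows the bench packs at about (358,375) and (555,350), and the jar lid at (469,318). The rack is at upper left with pack C at (278,258). Next I'll enlarge crops to pick points.

```bash
cat > h.py <<'E'
import numpy as np,cv2,pickle
from scipy.optimize import least_squares
from scipy.spatial.transform import Rotation as R
def load(n): return pickle.load(open(n,"rb"))
def proj(c,P):
    P=np.atleast_2d(P); q=P@c["extrinsics"][:3,:3].T+c["extrinsics"][:3,3]
    return np.c_[c["cx"]+c["fx"]*q[:,0]/-q[:,2], c["cy"]+c["fy"]*-q[:,1]/-q[:,2]]
def onplane(c,uv,z):
    d=np.array([(uv[0]-c["cx"])/c["fx"],-(uv[1]-c["cy"])/c["fy"],-1.])
    E=c["extrinsics"];d=E[:3,:3].T@d;o=-E[:3,:3].T@E[:3,3]
    return o+d*(z-o[2])/d[2]
def crop(c,x0,y0,w,h,s,name):
    im=cv2.resize(c["frame"][y0:y0+h,x0:x0+w,::-1],(w*s,h*s),interpolation=cv2.INTER_CUBIC)
    im=cv2.convertScaleAbs(im,alpha=1.5,beta=15)
    for i in range(0,w,10):
        cv2.putText(im,str(x0+i),(i*s,8),0,.3,(0,0,255)); cv2.line(im,(i*s,10),(i*s,14),(0,0,255))
    for i in range(0,h,10):
        cv2.putText(im,str(y0+i),(0,i*s+3),0,.3,(0,0,255)); cv2.line(im,(20,i*s),(24,i*s),(0,0,255))
    cv2.imwrite("pics/"+name,im)
E
python3 - <<'E'
from h import *
t=load("top0.pkl");s=load("side0.pkl")
crop(t,55,55,210,150,3,"c1.png"); crop(t,200,180,190,90,4,"c2.png")
crop(s,150,80,200,140,4,"c3.png")
crop(s,160,170,150,145,4,"c4.png")
E
```

```text
(no output)
```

View pics/c1.png

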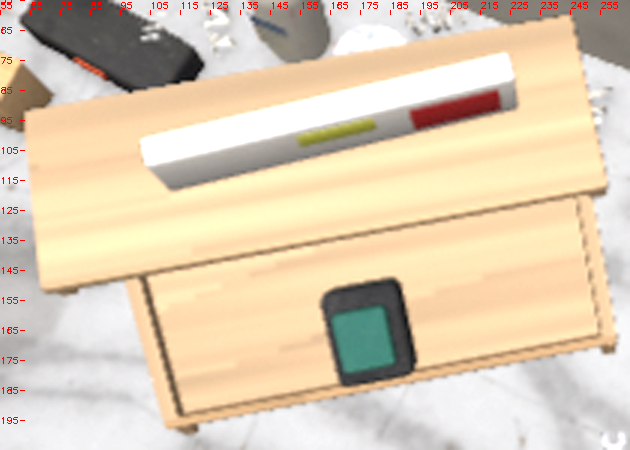

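View pics/c2.png

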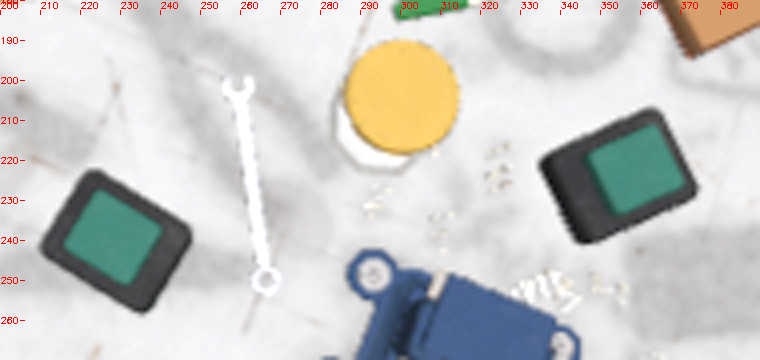

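View pics/c3.png

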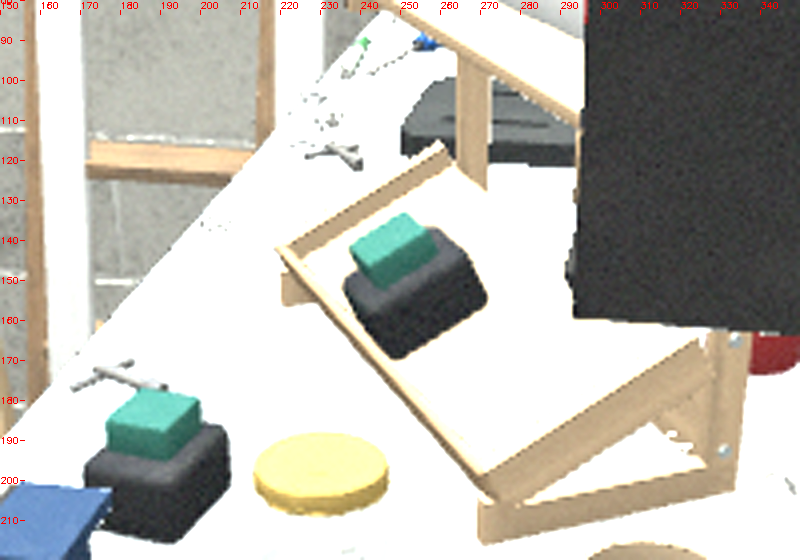

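View pics/c4.png

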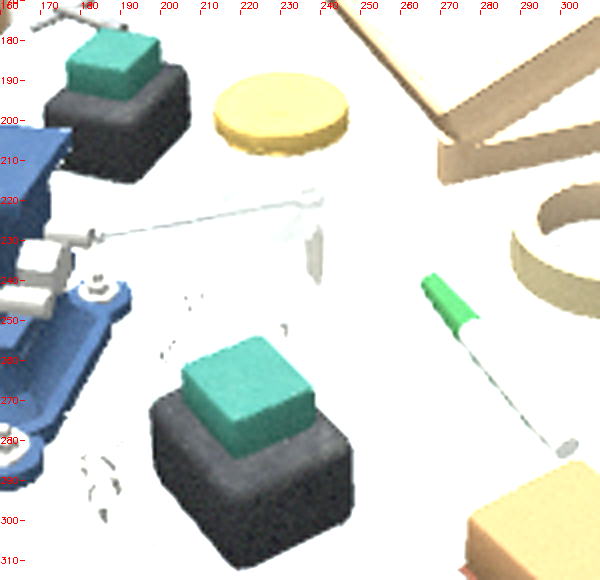

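```bash
cat > fit.py <<'E'
from h import *
t=load("top0.pkl");s=load("side0.pkl")
for c in(t,s): print("cam",-c["extrinsics"][:3,:3].T@c["extrinsics"][:3,3])
def packT(x,y,yaw): 
    T=np.eye(4);T[:3,:3]=R.from_euler('z',yaw).as_matrix();T[:3,3]=[x,y,0];return T
B=np.array([[a*.02,b*.0225,.067] for a,b in((1,1),(1,-1),(-1,-1),(-1,1))])
def fit(obs,x0):
    # obs list of (cam, 4 pts) ; assignments by nearest
    best=None
    for y0 in np.arange(0,np.pi,np.pi/12):
        def f(p):
            T=packT(*p);P=B@T[:3,:3].T+T[:3,3];r=[]
            for c,o in obs:
                q=proj(c,P); d=np.linalg.norm(q[None]-np.array(o)[:,None],axis=2)
                j=d.argmin(1); r+=list((q[j]-o).ravel())
            return np.array(r)
        q=least_squares(f,[*x0,y0],loss='soft_l1')
        if best is None or q.cost<best.cost:best=q;br=f(q.x)
    return best.x,br
P1=[(t,[(224.5,227),(240.75,237.5),(232.5,251.5),(215.75,240.25)]),(s,[(184.5,177.5),(200,180),(177,183.75),(192.5,187)])]
P2=[(t,[(346.25,220.75),(363.75,210.75),(372.5,225.75),(354.25,233.5)]),(s,[(225.5,254.25),(238.75,267),(219.25,274.5),(205.75,263)])]
for P in(P1,P2):
    c0=onplane(t,np.mean(P[0][1],0),.067)
    x,r=fit(P,c0[:2]); print("pack",c0,x,np.degrees(x[2]),np.round(r,1))
j=onplane(t,(255.5+45.5,180+44)if 0 else (200+403/4,180+98/4),.112);print("jar",j)
# rack
def rackT(x,y,yaw): return packT(x,y,yaw)
def rp(T,P): return np.atleast_2d(P)@T[:3,:3].T+T[:3,3]
L=[(-.035,.182,.24),(-.035,-.182,.24),(-.075,.17,.035),(-.075,-.17,.035)]
O=np.array([(68.3,151.7),(256.7,118.3),(115.7,192.7),(255,167.3)])
def f(p): return (proj(t,rp(rackT(*p),L))-O).ravel()
q=least_squares(f,[.5,.3,0],loss='soft_l1');print("rack",q.x,np.degrees(q.x[2]),f(q.x).reshape(-1,2).round(1))
np.save("rack.npy",q.x)
E
python3 fit.py
```

```text
cam [ 0.3958825  -0.00548536  0.90586843]
cam [ 0.34269185 -0.77259434  0.4835998 ]
pack [0.46392957 0.03778677 0.067     ] [0.46476951 0.03752333 2.47717461] 141.93165048801646 [-0.  -1.   0.8 -1.5 -0.   0.  -0.4  1.1  0.3 -1.5  0.7 -1.4 -1.9  1.
 -0.9  0.6]
pack [ 0.4598826  -0.26229231  0.067     ] [ 0.46199419 -0.2635814   0.29195313] 16.727682328005603 [ 0.5 -2.9  0.4 -1.  -0.1 -0.2  0.7  0.3 -0.5 -2.   1.3 -0.6 -0.8  1.6
 -1.8 -2. ]
jar [ 0.51293795 -0.12992864  0.112     ]
rack [0.69679763 0.12758898 0.05043492] 2.889707912040122 [[-0.7  0.1]
 [ 1.3 -0.1]
 [-0.1 -0. ]
 [-0.2 -0. ]]
```

```bash
cat > ov.py <<'E'
from h import *
def wire(im,c,T,sc):
    def box(x,y,z0,z1):
        return np.array([[a*x/2,b*y/2,z] for z in(z0,z1) for a,b in((1,1),(1,-1),(-1,-1),(-1,1))])
    for bx,col in((box(.06,.075,0,.045),(0,0,255)),(box(.04,.045,.045,.067),(255,255,0))):
        q=(proj(c,bx@T[:3,:3].T+T[:3,3])+.5)*sc
        for i in range(4):
            for a,b in((i,(i+1)%4),(4+i,4+(i+1)%4),(i,4+i)): cv2.line(im,tuple(int(v) for v in q[a]),tuple(int(v) for v in q[b]),col,1,cv2.LINE_AA)
def T3(x,y,yaw,z=0):
    T=np.eye(4);T[:3,:3]=R.from_euler('z',yaw).as_matrix();T[:3,3]=[x,y,z];return T
rk=np.load("rack.npy"); RT=T3(*rk)
S=np.eye(4);S[:3,:3]=R.from_euler('y',-25,degrees=True).as_matrix();S[:3,3]=[-.075,0,.035]
ST=RT@S  # seat frame
def seat_pack(y,x=.038,dyaw=0,z=0): 
    P=np.eye(4);P[:3,:3]=R.from_euler('z',np.pi/2+dyaw).as_matrix();P[:3,3]=[x,y,z];return ST@P
def lines(im,c,T,segs,sc,col=(255,0,255)):
    for a,b in segs:
        q=(proj(c,np.array([a,b])@T[:3,:3].T+T[:3,3])+.5)*sc
        cv2.line(im,tuple(int(v) for v in q[0]),tuple(int(v) for v in q[1]),col,1,cv2.LINE_AA)
def show(c,Ts,x0,y0,w,h,sc,name):
    im=cv2.convertScaleAbs(cv2.resize(c["frame"][:,:,::-1],None,fx=sc,fy=sc,interpolation=cv2.INTER_CUBIC),alpha=1.3,beta=10)
    for T in Ts: wire(im,c,T,sc)
    lines(im,c,ST,[((0,-.17,0),(0,.17,0)),((.134,-.17,0),(.134,.17,0)),((0,-.17,0),(.134,-.17,0)),((0,.17,0),(.134,.17,0)),((0,-.17,.018),(0,.17,.018))],sc)
    lines(im,c,RT,[((-.035,-.182,.24),(-.035,.182,.24)),((-.0875,-.182,0),(-.0875,.182,0)),((.0875,-.182,0),(-.0875,-.182,0))],sc,(0,255,0))
    cv2.imwrite("pics/"+name,im[int(y0*sc):int((y0+h)*sc),int(x0*sc):int((x0+w)*sc)])
E
python3 - <<'E'
from ov import *
t=load("top0.pkl");s=load("side0.pkl")
Ts=[T3(.4648,.0375,2.477),T3(.4620,-.2636,.292),seat_pack(.01)]
show(t,Ts,60,80,330,200,2.4,"o1.png");show(s,Ts,150,80,210,240,2.5,"o2.png")
E=s["extrinsics"];o=-E[:3,:3].T@E[:3,3]
for uv in((294,160),(400,165),(294,100)):
  d=E[:3,:3].T@np.array([(uv[0]-s["cx"])/s["fx"],-(uv[1]-s["cy"])/s["fy"],-1.])
  for k in(.2,.4,.6,.8,1.,1.2): print(uv,k,(o+k*d).round(2),proj(t,o+k*d).round())
E
```

```text
(294, 160) 0.2 [ 0.42 -0.61  0.4 ] [[672. 189.]]
(294, 160) 0.4 [ 0.5  -0.44  0.32] [[503. 168.]]
(294, 160) 0.6 [ 0.58 -0.27  0.24] [[377. 152.]]
(294, 160) 0.8 [ 0.65 -0.1   0.15] [[281. 139.]]
(294, 160) 1.0 [0.73 0.06 0.07] [[204. 129.]]
(294, 160) 1.2 [ 0.81  0.23 -0.01] [[142. 121.]]
(400, 165) 0.2 [ 0.47 -0.62  0.4 ] [[668. 155.]]
(400, 165) 0.4 [ 0.6  -0.47  0.31] [[504. 112.]]
(400, 165) 0.6 [ 0.72 -0.32  0.23] [[386.  80.]]
(400, 165) 0.8 [ 0.85 -0.17  0.14] [[297.  57.]]
(400, 165) 1.0 [ 0.97 -0.02  0.06] [[227.  38.]]
(400, 165) 1.2 [ 1.1   0.13 -0.03] [[172.  23.]]
(294, 100) 0.2 [ 0.42 -0.59  0.43] [[682. 184.]]
(294, 100) 0.4 [ 0.51 -0.41  0.37] [[507. 155.]]
(294, 100) 0.6 [ 0.59 -0.23  0.31] [[368. 133.]]
(294, 100) 0.8 [ 0.67 -0.05  0.26] [[256. 115.]]
(294, 100) 1.0 [0.75 0.13 0.2 ] [[164. 100.]]
(294, 100) 1.2 [0.83 0.31 0.14] [[86. 88.]]
```

View pics/o1.png

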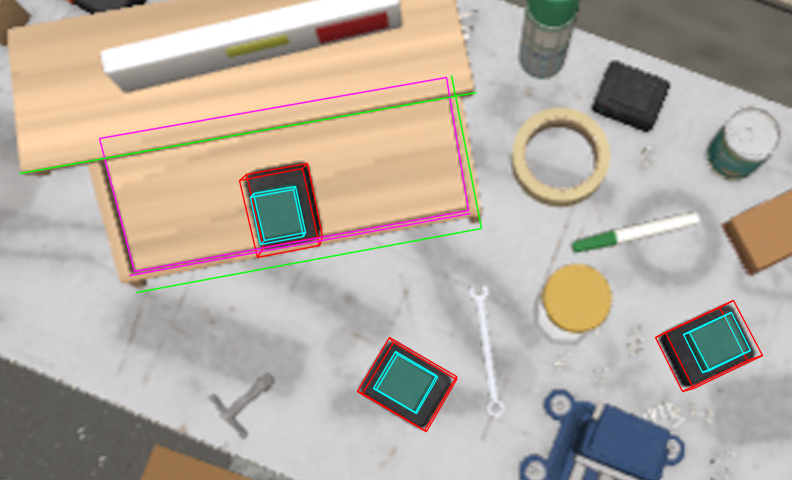

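View pics/o2.png

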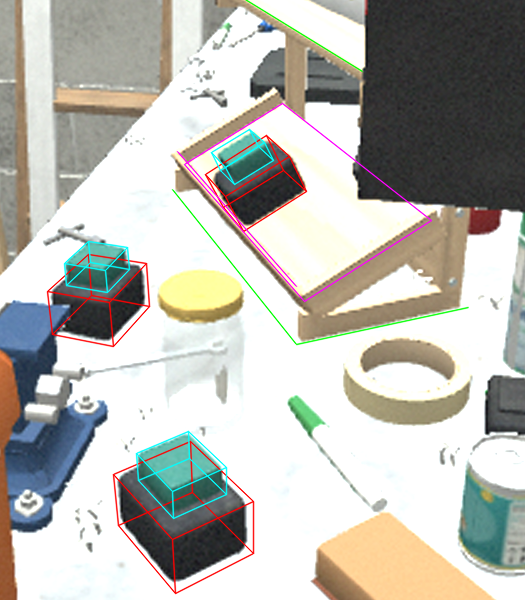

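```bash
cat > go.py <<'E'
import sys
from ov import *
from cell import sensors
def go(x,y,z,psi):
    s=sensors.observe(); r=s["tool_rot"]; M=R.from_euler('xyz',r).as_matrix()
    d=M.T@(np.array([x,y,z])-s["tool_pos"])
    p0=np.arctan2(M[1,0],M[0,0]); tw=-np.degrees((psi-p0+np.pi)%(2*np.pi)-np.pi)
    print("t",round(s["time"],2),"pos",s["tool_pos"].round(4),"rot",np.round(r,3),"F",s["contact_force"].round(1),"op",round(s["opening"],4))
    print("shift",d.round(4),"twist",round(tw,1),"rows>=",max(np.linalg.norm(d)/.05,abs(tw)/8.59))
def rackpt(x,y,z): return (RT@np.array([x,y,z,1]))[:3]
def pickpt(px,py,psi,off=-.014): return px+off*np.cos(psi),py+off*np.sin(psi)
E
python3 - <<'E'
from go import *
t=load("top0.pkl")
O=np.array([(331,310),(387,305),(397,366),(342,375)])/3+55
L=np.array([[a*.02,b*.0225,.067] for a,b in((1,1),(1,-1),(-1,-1),(-1,1))])
def f(p):
    T=seat_pack(p[0],p[1],p[2]);q=proj(t,L@T[:3,:3].T+T[:3,3]);d=np.linalg.norm(q[None]-O[:,None],axis=2);return (q[d.argmin(1)]-O).ravel()
q=least_squares(f,[.01,.038,0]);print(q.x,f(q.x).round(1))
print(pickpt(.4645,.0376,.906)); go(*pickpt(.4645,.0376,.906),.15,.906)
E
```

```text
[ 0.00581119  0.04177159 -0.05255081] [ 0.3  0.9 -0.1  0.2 -0.3 -0.2  0.1 -0.9]
(np.float64(0.4558634161550654), np.float64(0.02658140573896039))
t 0.1 pos [0.1753 0.4945 0.2511] rot [-1.572  0.    -0.341] F [ 0.2 -0.6  0.3] op 0.0918
shift [ 0.4209  0.1015 -0.3471] twist -71.4 rows>= 11.098178586215736
```

Call:
send_rows(
  motion=[
    [[0.035,0.0,-0.029,-6],[0.07,0.0,-0.058,-12],[0.105,0.0,-0.087,-18],[0.14,0.01,-0.116,-24],[0.175,0.02,-0.145,-30],[0.21,0.03,-0.174,-36],[0.245,0.04,-0.203,-42],[0.28,0.05,-0.231,-48]],
  ],
)

```text
time: 0.9
tool_pos: [0.3624, 0.1814, 0.201]
tool_rot: [-1.572, 0.001, 0.501]
contact_force: [0.1, 0.3, 0.6]
opening: 0.0917
```

```bash
python3 - <<'E'
from go import *
go(*pickpt(.4645,.0376,.906),.13,.906)
E
```

```text
t 0.9 pos [0.3624 0.1814 0.201 ] rot [-1.572e+00  1.000e-03  5.010e-01] F [0.1 0.3 0.6] op 0.0917
shift [ 0.0076  0.0711 -0.1807] twist -23.2 rows>= 3.8860372445482714
```

Call:
send_rows(
  motion=[
    [[0.002,0.015,-0.045,-6],[0.004,0.035,-0.09,-12],[0.006,0.052,-0.135,-18],[0.0076,0.071,-0.1807,-23.2],[0.0076,0.071,-0.1807,-23.2]],
  ],
  gripper=0.7,
)

```text
time: 1.4
tool_pos: [0.4573, 0.0224, 0.1279]
tool_rot: [-1.57, 0.003, 0.904]
contact_force: [-0.2, 0.9, -0.7]
opening: 0.0649
```

```bash
python3 - <<'E'
from go import *
from cell import read_camera
go(*pickpt(.4645,.0376,.906),.0755,.906)
t=read_camera("top");pickle.dump(t,open("top1.pkl","wb"));crop(t,180,190,130,90,6,"d1.png")
t=read_camera("side");crop(t,140,130,130,100,6,"d2.png")
E
```

```text
t 1.4 pos [0.4573 0.0224 0.1279] rot [-1.57   0.003  0.904] F [-0.2  0.9 -0.7] op 0.0649
shift [0.0026 0.0523 0.0036] twist -0.1 rows>= 1.050721740256254
```

View pics/d2.png

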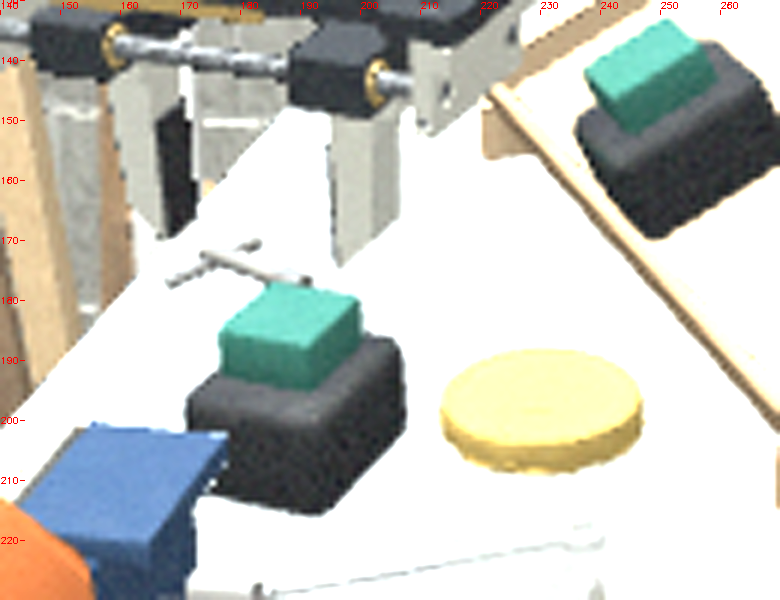

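View pics/d1.png

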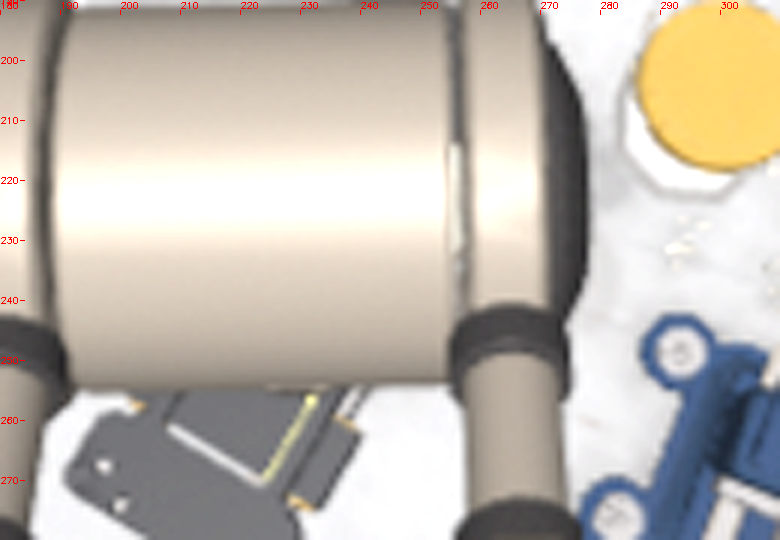

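Call:
send_rows(
  motion=[
    [[0.0026,0.02,0.0036,0],[0.0026,0.04,0.0036,0],[0.0026,0.0525,0.0036,0],[0.0026,0.0525,0.0036,0]],
  ],
)

```text
time: 1.9
tool_pos: [0.4525, 0.0314, 0.076]
tool_rot: [-1.566, 0.004, 0.904]
contact_force: [0.1, 0.3, 0.3]
opening: 0.0643
```

Call:
send_rows(
  motion=[
    [[0,0,0,0],[0,0,0,0],[0,0,0,0],[0,0,0,0],[0,0,0,0],[0,0,0,0]],
  ],
  gripper=0.3,
  grip_force=30,
)

```text
time: 2.5
tool_pos: [0.4537, 0.0312, 0.0769]
tool_rot: [-1.569, 0.002, 0.904]
contact_force: [2.7, -0.5, 6.5]
opening: 0.0401
```

```bash
python3 - <<'E'
from go import *
from cell import read_camera
go(*pickpt(.4645,.0376,.906),.0755,.906)
t=read_camera("side");crop(t,140,130,130,100,6,"d3.png")
E
```

```text
t 2.5 pos [0.4537 0.0312 0.0769] rot [-1.569  0.002  0.904] F [ 2.7 -0.5  6.5] op 0.0401
shift [-0.0023  0.0014 -0.0045] twist -0.1 rows>= 0.10532850338823026
```

View pics/d3.png

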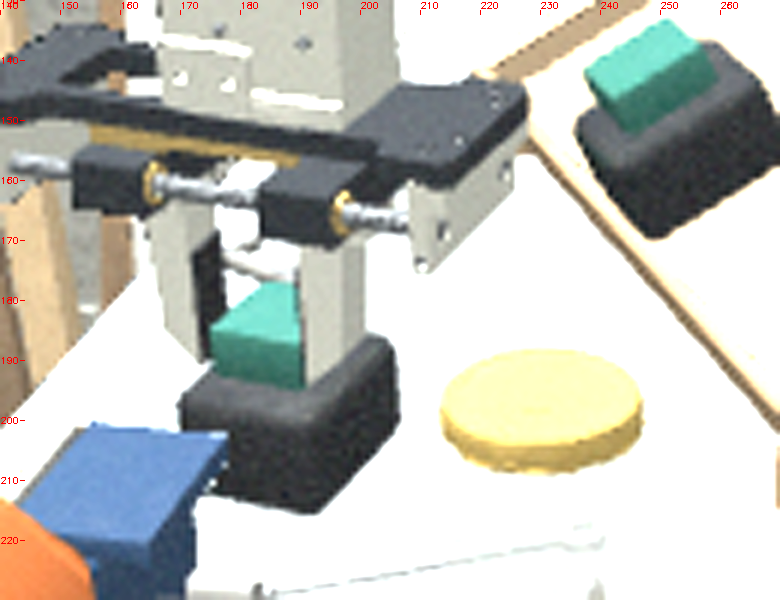

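Call:
send_rows(
  motion=[
    [[0,0,0,0],[0,0,0,0],[-0.004,0.001,0,0],[-0.004,0.001,0,0]],
  ],
  gripper=0.5,
)

```text
time: 2.95
tool_pos: [0.4504, 0.0279, 0.0755]
tool_rot: [-1.567, 0.003, 0.904]
contact_force: [0.3, -0.1, -0.3]
opening: 0.0459
```

Call:
send_rows(
  motion=[
    [[0,0,0,0],[0,0,0,0],[0,0,0,0],[0,0,0,0]],
  ],
  gripper=0.2,
  grip_force=40,
)

```text
time: 3.35
tool_pos: [0.4503, 0.0277, 0.0754]
tool_rot: [-1.567, 0.003, 0.904]
contact_force: [0.2, -1.6, -0.9]
opening: 0.0392
```

Call:
send_rows(
  motion=[
    [[0,-0.03,0,0],[0,-0.06,0,0],[0,-0.1,0,0],[0,-0.11,0,0],[0,-0.11,0,0]],
  ],
)

```text
time: 3.85
tool_pos: [0.4512, 0.0279, 0.186]
tool_rot: [-1.569, 0.002, 0.904]
contact_force: [-0.1, -0.4, -5.3]
opening: 0.0396
```

```bash
python3 - <<'E'
from go import *
from cell import read_camera
p=rackpt(-.1315,.09,.18);go(*p,rk[2])
t=read_camera("side");crop(t,140,70,130,100,6,"d4.png")
E
```

```text
t 3.85 pos [0.4512 0.0279 0.186 ] rot [-1.569  0.002  0.904] F [-0.1 -0.4 -5.3] op 0.0396
shift [0.2116 0.0055 0.0269] twist 48.9 rows>= 5.6937448672186095
```

View pics/d4.png

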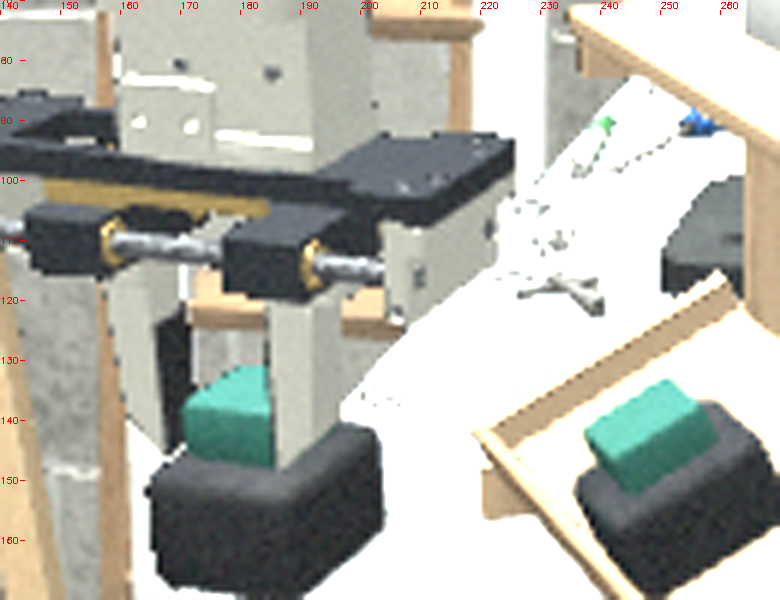

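Call:
send_rows(
  motion=[
    [[0.035,0,0.004,8],[0.07,0,0.008,16],[0.105,0,0.012,24],[0.14,0,0.016,32],[0.175,0.003,0.02,40],[0.2116,0.0055,0.0269,48.9],[0.2116,0.0055,0.0269,48.9],[0.2116,0.0055,0.0269,48.9]],
  ],
)

```text
time: 4.7
tool_pos: [0.5585, 0.2111, 0.1748]
tool_rot: [-1.572, 0.012, 0.053]
contact_force: [0.2, -0.3, -5.2]
opening: 0.0397
```

```bash
python3 - <<'E'
from go import *
from cell import read_camera
p=rackpt(-.1315,.078,.14);go(*p,rk[2])
t=read_camera("side");crop(t,160,50,140,120,5,"d5.png")
t=read_camera("top");cv2.imwrite("pics/d6.png",cv2.resize(t["frame"][:,:,::-1],(768,576)))
E
```

```text
t 4.7 pos [0.5585 0.2111 0.1748] rot [-1.572  0.012  0.053] F [ 0.2 -0.3 -5.2] op 0.0397
shift [ 0.0028  0.0348 -0.0124] twist 0.2 rows>= 0.7398512656650909
```

View pics/d5.png

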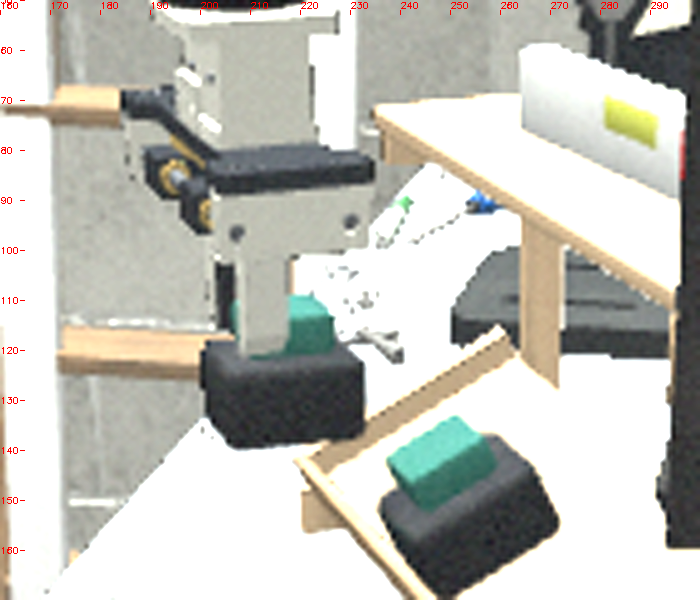

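View pics/d6.png

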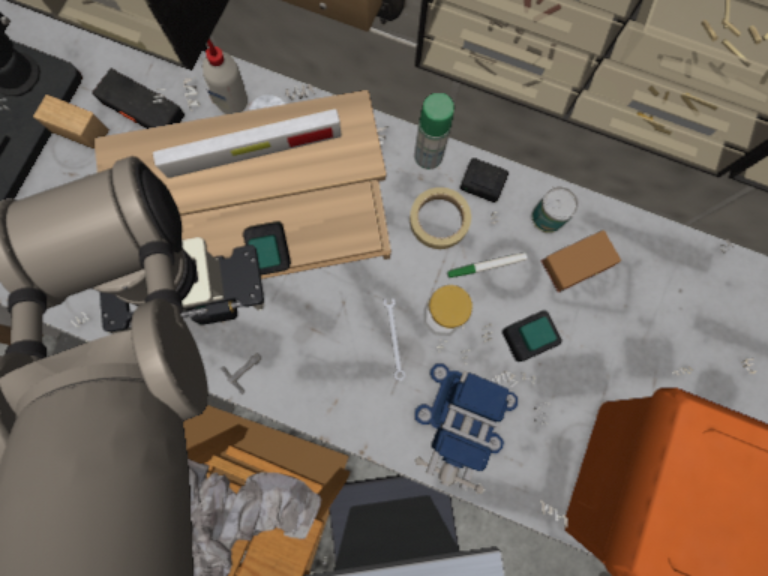

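Call:
send_rows(
  motion=[
    [[0.003,0.017,-0.006,0],[0.003,0.0348,-0.0124,0],[0.003,0.042,-0.0124,0],[0.003,0.047,-0.0124,0],[0.003,0.05,-0.0124,0]],
  ],
)

```text
time: 5.3
tool_pos: [0.5617, 0.1975, 0.1271]
tool_rot: [-1.572, 0.01, 0.051]
contact_force: [-8.3, -3.1, 12.5]
opening: 0.0393
```

Call:
send_rows(
  motion=[
    [[0,0.003,0,0],[0,0.006,0,0],[0,0.009,0,0],[0,0.012,0,0],[0,0.015,0,0],[0,0.015,0,0]],
  ],
)

```text
time: 5.9
tool_pos: [0.5582, 0.1975, 0.1152]
tool_rot: [-1.572, 0.016, 0.052]
contact_force: [-20.0, -4.2, 21.8]
opening: 0.0396
```

```bash
python3 - <<'E'
from go import *
from cell import read_camera
p=rackpt(-.1315,.078,.109);go(*p,rk[2])
t=read_camera("side");crop(t,160,50,140,120,5,"d7.png")
E
```

```text
t 5.9 pos [0.5582 0.1975 0.1152] rot [-1.572  0.016  0.052] F [-20.   -4.2  21.8] op 0.0396
shift [0.0035 0.0062 0.0012] twist 0.1 rows>= 0.14403142852973058
```

View pics/d7.png

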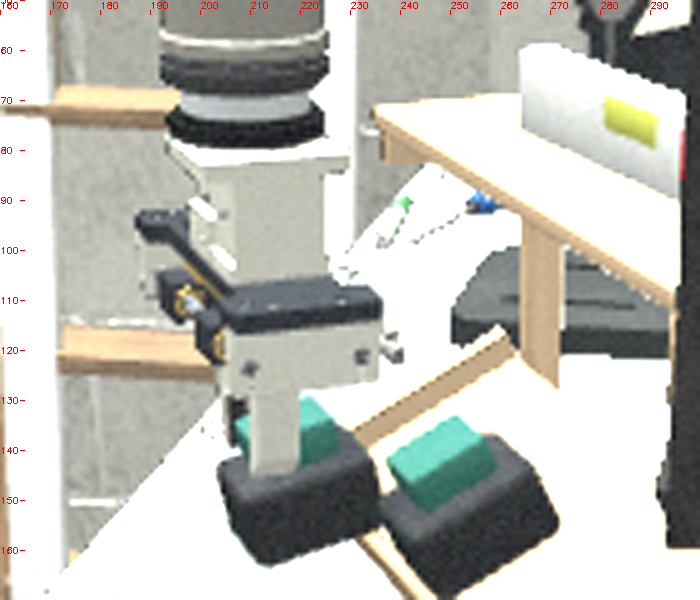

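Call:
send_rows(
  motion=[
    [[-0.002,0.005,0,0],[-0.004,0.008,0,0],[-0.005,0.011,0,0],[-0.005,0.012,0,0]],
  ],
  grip_force=28,
)

```text
time: 6.35
tool_pos: [0.5516, 0.1971, 0.1051]
tool_rot: [-1.573, 0.018, 0.052]
contact_force: [-10.8, -3.0, 8.6]
opening: 0.0394
```

```bash
python3 - <<'E'
from go import *
from cell import read_camera
p=rackpt(-.1315,.078,.109);go(*p,rk[2])
t=read_camera("side");crop(t,160,50,140,120,5,"d8.png")
E
```

```text
t 6.35 pos [0.5516 0.1971 0.1051] rot [-1.573  0.018  0.052] F [-10.8  -3.    8.6] op 0.0394
shift [ 0.01   -0.0041  0.0013] twist 0.1 rows>= 0.21692691310326964
```

View pics/d8.png

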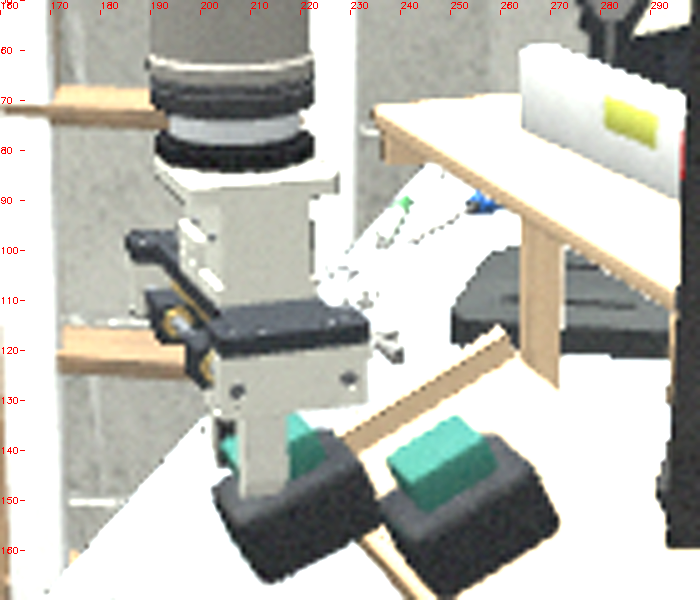

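Call:
send_rows(
  motion=[
    [[-0.001,-0.02,0,0],[-0.001,-0.05,0,0],[-0.001,-0.08,0,0],[0,-0.08,0,0]],
  ],
  grip_force=50,
)

```text
time: 6.8
tool_pos: [0.5556, 0.1982, 0.1901]
tool_rot: [-1.571, 0.007, 0.053]
contact_force: [0.3, 0.1, -4.2]
opening: 0.0396
```

```bash
python3 - <<'E'
from go import *
from cell import read_camera
p=rackpt(-.080,.079,.15);go(*p,rk[2])
t=read_camera("side");crop(t,160,30,140,120,5,"d9.png")
E
```

```text
t 6.8 pos [0.5556 0.1982 0.1901] rot [-1.571  0.007  0.053] F [ 0.3  0.1 -4.2] op 0.0396
shift [0.0578 0.0397 0.0013] twist 0.1 rows>= 1.4025634657509025
```

View pics/d9.png

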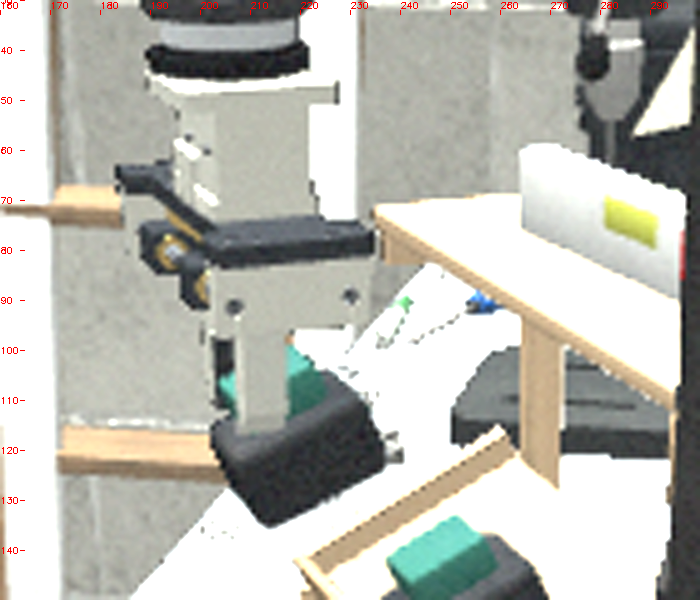

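Call:
send_rows(
  motion=[
    [[0.02,0.015,0.001,0],[0.04,0.03,0.001,0],[0.052,0.037,0.001,0],[0.0578,0.0397,0.0013,0],[0.0578,0.0397,0.0013,0],[0.0578,0.0397,0.0013,0]],
  ],
)

```text
time: 7.45
tool_pos: [0.6112, 0.2022, 0.1471]
tool_rot: [-1.572, 0.012, 0.053]
contact_force: [0.3, 0.9, -4.7]
opening: 0.0398
```

```bash
python3 - <<'E'
from go import *
from cell import read_camera
p=rackpt(-.079,.079,.114);go(*p,rk[2])
t=read_camera("side");crop(t,160,30,140,120,5,"d10.png")
E
```

```text
t 7.45 pos [0.6112 0.2022 0.1471] rot [-1.572  0.012  0.053] F [ 0.3  0.9 -4.7] op 0.0398
shift [0.0031 0.033  0.0002] twist 0.1 rows>= 0.6636264026387253
```

View pics/d10.png

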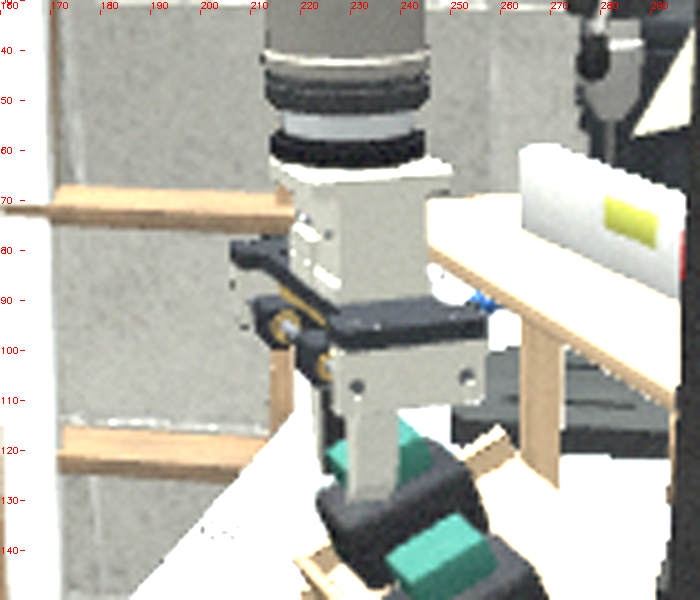

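Call:
send_rows(
  motion=[
    [[0.003,0.01,0,0],[0.003,0.02,0,0],[0.003,0.025,0,0],[0.003,0.028,0,0],[0.003,0.028,0,0]],
  ],
)

```text
time: 8.0
tool_pos: [0.6161, 0.2025, 0.1203]
tool_rot: [-1.571, 0.005, 0.053]
contact_force: [6.9, 1.4, -2.7]
opening: 0.0394
```

```bash
python3 - <<'E'
from go import *
from cell import read_camera
p=rackpt(-.079,.079,.114);go(*p,rk[2])
t=read_camera("side");crop(t,160,50,140,120,5,"d11.png")
E
```

```text
t 8.0 pos [0.6161 0.2025 0.1203] rot [-1.571  0.005  0.053] F [ 6.9  1.4 -2.7] op 0.0394
shift [-0.0022  0.0063  0.0001] twist 0.2 rows>= 0.13264398539167804
```

View pics/d11.png

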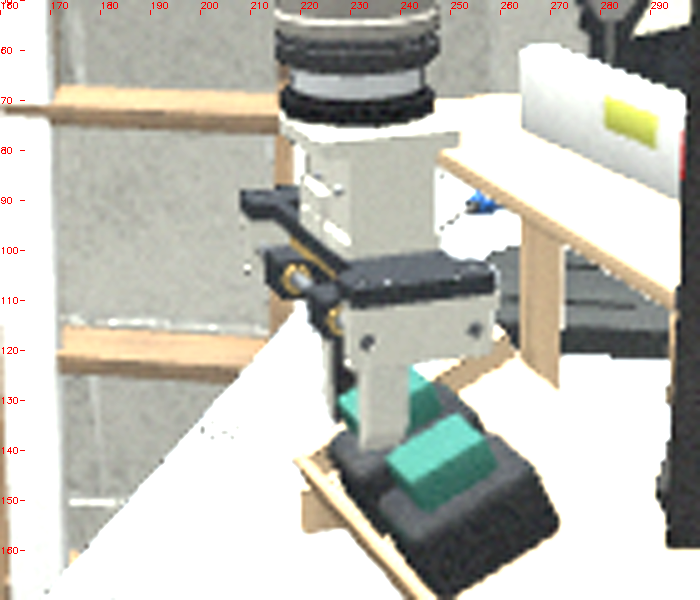

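Call:
send_rows(
  motion=[
    [[0.0005,0.002,0,0],[0.001,0.004,0,0],[0.001,0.0055,0,0],[0.001,0.0055,0,0]],
  ],
  grip_force=25,
)

```text
time: 8.45
tool_pos: [0.6173, 0.2025, 0.1151]
tool_rot: [-1.571, 0.005, 0.053]
contact_force: [1.2, -0.3, 0.6]
opening: 0.0397
```

```bash
python3 - <<'E'
from go import *
from cell import read_camera
p=rackpt(-.079,.079,.114);go(*p,rk[2])
t=read_camera("side");crop(t,160,50,140,120,5,"d12.png")
E
```

```text
t 8.45 pos [0.6173 0.2025 0.1151] rot [-1.571  0.005  0.053] F [ 1.2 -0.3  0.6] op 0.0397
shift [-0.0034  0.0011  0.0002] twist 0.2 rows>= 0.07079796959585168
```

View pics/d12.png

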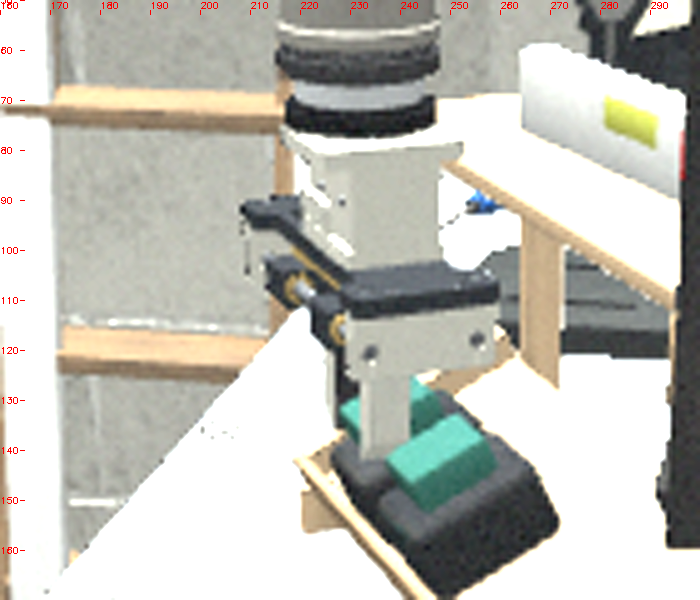

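Call:
send_rows(
  motion=[
    [[0,0,0,0],[0,0,0,0],[0,0,0,0],[-0.002,-0.01,0,0],[-0.004,-0.03,0,0],[-0.006,-0.06,0,0],[-0.04,-0.08,0,0],[-0.08,-0.09,0,0]],
  ],
  gripper=0.54,
)

```text
time: 9.3
tool_pos: [0.5383, 0.1983, 0.2078]
tool_rot: [-1.571, 0.001, 0.052]
contact_force: [-0.0, 0.3, 0.7]
opening: 0.0491
```

```bash
python3 - <<'E'
from go import *
from cell import read_camera
psi=-1.279;go(*pickpt(.462,-.2636,psi),.16,psi)
t=read_camera("side");pickle.dump(t,open("side2.pkl","wb"));crop(t,160,50,140,120,5,"d13.png")
E
```

```text
t 9.3 pos [0.5383 0.1983 0.2078] rot [-1.571e+00  1.000e-03  5.200e-02] F [-0.   0.3  0.7] op 0.0491
shift [-0.1037  0.0478 -0.4437] twist 76.3 rows>= 9.162982637490694
```

View pics/d13.png

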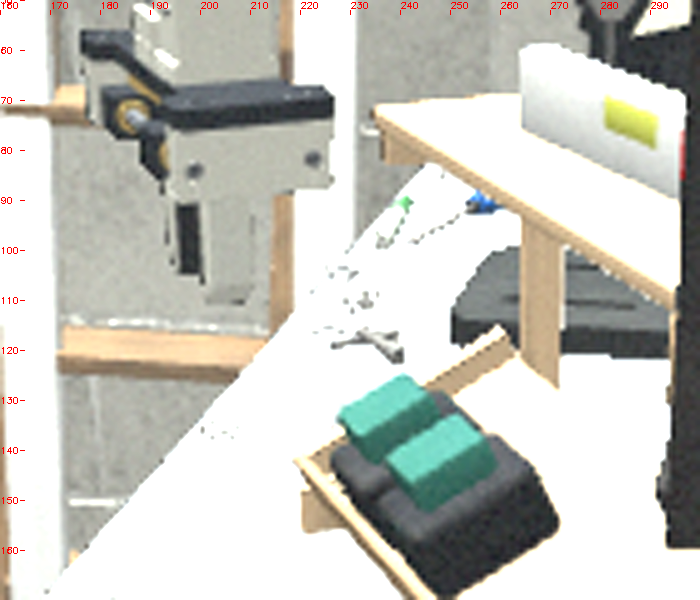

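Call:
send_rows(
  motion=[
    [[-0.01,0,-0.048,8],[-0.02,0,-0.096,16],[-0.032,0,-0.144,24],[-0.043,0,-0.192,32],[-0.055,0,-0.24,40],[-0.066,0,-0.288,48],[-0.077,0,-0.336,56],[-0.089,0,-0.384,64]],
  ],
  gripper=0.7,
)

```text
time: 10.15
tool_pos: [0.4624, -0.1917, 0.2097]
tool_rot: [-1.578, 0.002, -1.069]
contact_force: [0.4, 0.1, 1.4]
opening: 0.0642
```

```bash
python3 - <<'E'
from go import *
from cell import read_camera
psi=-1.279;go(*pickpt(.462,-.2636,psi,-.016),.14,psi)
t=read_camera("top");pickle.dump(t,open("top2.pkl","wb"));crop(t,90,110,180,100,4,"e1.png")
E
```

```text
t 10.15 pos [ 0.4624 -0.1917  0.2097] rot [-1.578  0.002 -1.069] F [0.4 0.1 1.4] op 0.0642
shift [ 0.0473  0.0698 -0.0311] twist 12.1 rows>= 1.797233654131446
```

View pics/e1.png

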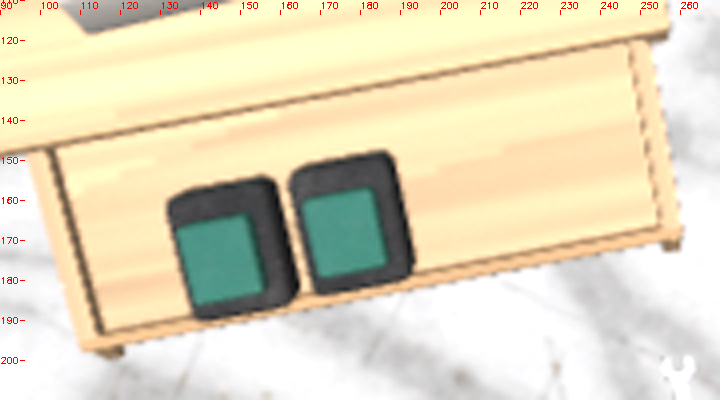

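Call:
send_rows(
  motion=[
    [[0.018,0.02,-0.012,6],[0.036,0.045,-0.024,12],[0.0473,0.07,-0.0311,12.1],[0.0473,0.07,-0.0311,12.1],[0.0473,0.07,-0.0311,12.1]],
  ],
)

```text
time: 10.7
tool_pos: [0.4557, -0.2551, 0.1405]
tool_rot: [-1.58, -0.003, -1.291]
contact_force: [0.6, -0.5, -0.1]
opening: 0.0645
```

```bash
python3 - <<'E'
from go import *
from cell import read_camera
t2=load("top2.pkl")
L=np.array([[a*.02,b*.0225,.067] for a,b in((1,1),(1,-1),(-1,-1),(-1,1))])
for O,g in(([(178,228),(248,214),(264,290),(195,307)],.076),([(304,200),(371,188),(388,262),(318,279)],.006)):
    O=np.array(O)/4+[90,110]
    def f(p):
        T=seat_pack(*p);q=proj(t2,L@T[:3,:3].T+T[:3,3]);d=np.linalg.norm(q[None]-O[:,None],axis=2);return (q[d.argmin(1)]-O).ravel()
    q=least_squares(f,[g,.038,0]);print(q.x,f(q.x).round(1))
print("tcp rel rack",np.linalg.inv(RT)@[.6173,.2025,.115,1])
psi=-1.279;go(*pickpt(.462,-.2636,psi,-.016),.0755,psi)
t=read_camera("side");crop(t,170,190,130,130,5,"e2.png")
t=read_camera("top");cv2.imwrite("pics/e3.png",cv2.resize(t["frame"][:,:,::-1],(768,576)))
E
```

```text
[0.07573099 0.03887592 0.00176928] [-0.7 -0.3 -0.  -0.1  0.7  0.6  0.  -0.3]
[0.00605623 0.04164235 0.00254085] [-0.9 -0.1  0.4 -0.4  0.4  0.8  0.1 -0.2]
tcp rel rack [-0.07562002  0.07882352  0.115       1.        ]
t 10.7 pos [ 0.4557 -0.2551  0.1405] rot [-1.58  -0.003 -1.291] F [ 0.6 -0.5 -0.1] op 0.0645
shift [-0.0062  0.065   0.0041] twist -0.7 rows>= 1.308477068766029
```

View pics/e2.png

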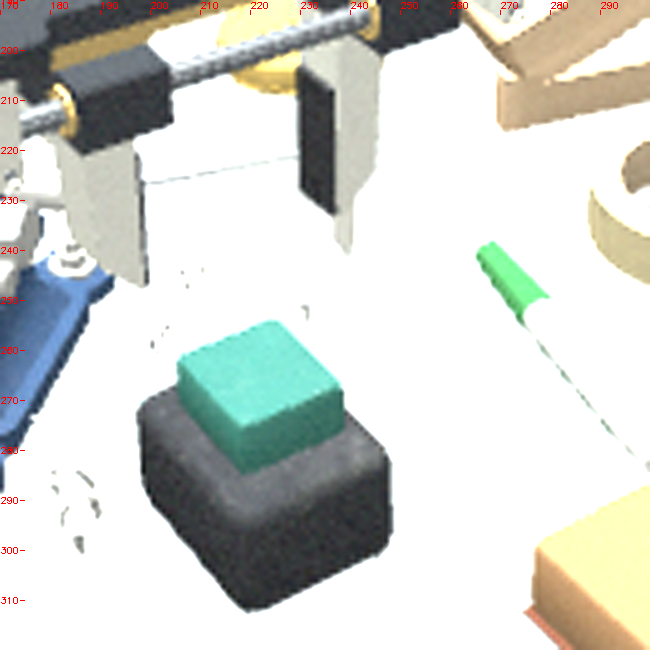

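View pics/e3.png

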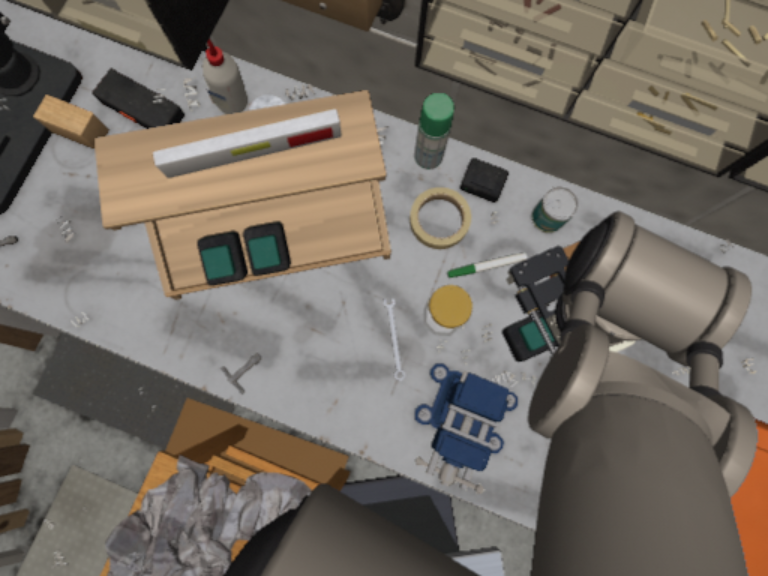

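Call:
send_rows(
  motion=[
    [[-0.006,0.025,0.004,-0.7],[-0.006,0.05,0.004,-0.7],[-0.006,0.065,0.004,-0.7],[-0.006,0.065,0.004,-0.7]],
  ],
)

```text
time: 11.2
tool_pos: [0.4581, -0.2472, 0.0761]
tool_rot: [-1.579, -0.003, -1.276]
contact_force: [0.9, 0.7, 0.6]
opening: 0.0644
```

```bash
python3 - <<'E'
from go import *
from cell import read_camera
psi=-1.279;go(*pickpt(.461,-.263,psi,-.015),.0755,psi)
t=read_camera("side");crop(t,170,190,130,130,5,"e4.png")
E
```

```text
t 11.2 pos [ 0.4581 -0.2472  0.0761] rot [-1.579 -0.003 -1.276] F [0.9 0.7 0.6] op 0.0644
shift [ 0.0009  0.0006 -0.0018] twist 0.2 rows>= 0.04143460703726406
```

View pics/e4.png

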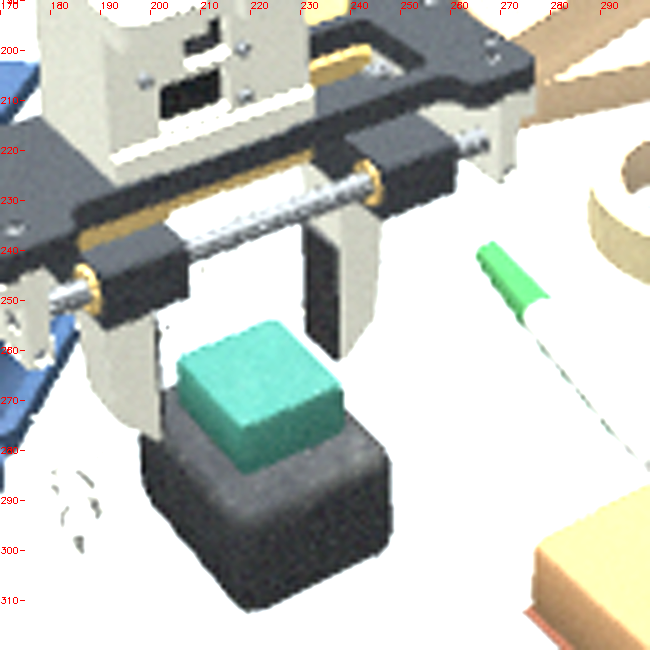

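Call:
send_rows(
  motion=[
    [[0,0,-0.001,0],[0,0,-0.001,0],[0,0,-0.001,0],[0,0,-0.001,0],[0,0,-0.001,0],[0,0,-0.001,0]],
  ],
  gripper=0.2,
  grip_force=40,
)

```text
time: 11.85
tool_pos: [0.4581, -0.2483, 0.0779]
tool_rot: [-1.577, -0.006, -1.276]
contact_force: [-0.7, 0.5, 5.8]
opening: 0.0395
```

```bash
python3 - <<'E'
from go import *
from cell import read_camera
psi=-1.279;go(*pickpt(.461,-.263,psi,-.015),.0755,psi)
t=read_camera("side");crop(t,170,190,130,130,5,"e5.png")
E
```

```text
t 11.85 pos [ 0.4581 -0.2483  0.0779] rot [-1.577 -0.006 -1.276] F [-0.7  0.5  5.8] op 0.0395
shift [-0.0001  0.0024 -0.0014] twist 0.2 rows>= 0.0566736963586038
```

View pics/e5.png

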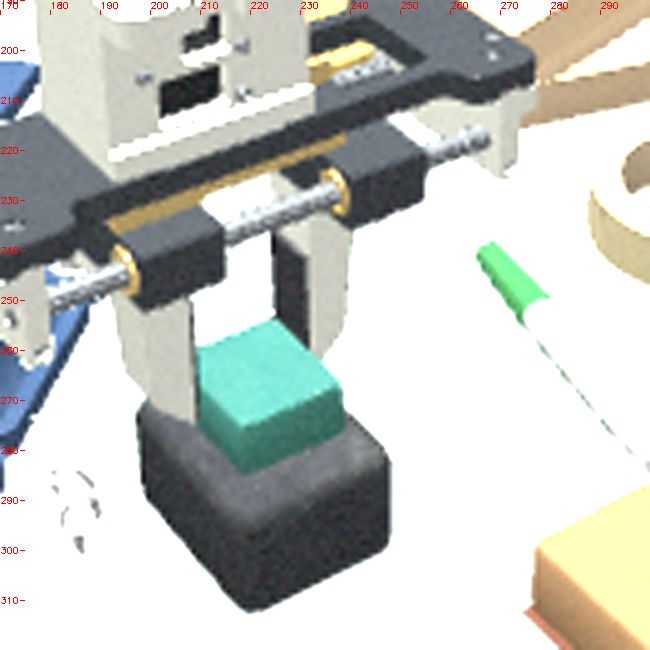

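Call:
send_rows(
  motion=[
    [[0,-0.03,0,0],[0,-0.07,0,0],[0,-0.11,0,0],[0,-0.15,0,0],[0,-0.16,0,0],[0,-0.16,0,0]],
  ],
  grip_force=50,
)

```text
time: 12.5
tool_pos: [0.459, -0.2474, 0.2385]
tool_rot: [-1.576, -0.007, -1.276]
contact_force: [-0.1, -0.4, -4.1]
opening: 0.0396
```

```bash
python3 - <<'E'
from go import *
from cell import read_camera
p=rackpt(-.1315,-.061,.22);go(*p,rk[2])
t=read_camera("side");crop(t,150,90,150,130,5,"e6.png")
E
```

```text
t 12.5 pos [ 0.459  -0.2474  0.2385] rot [-1.576 -0.007 -1.276] F [-0.1 -0.4 -4.1] op 0.0396
shift [-0.2625  0.0156  0.1941] twist -76.0 rows>= 8.848894483313204
```

View pics/e6.png

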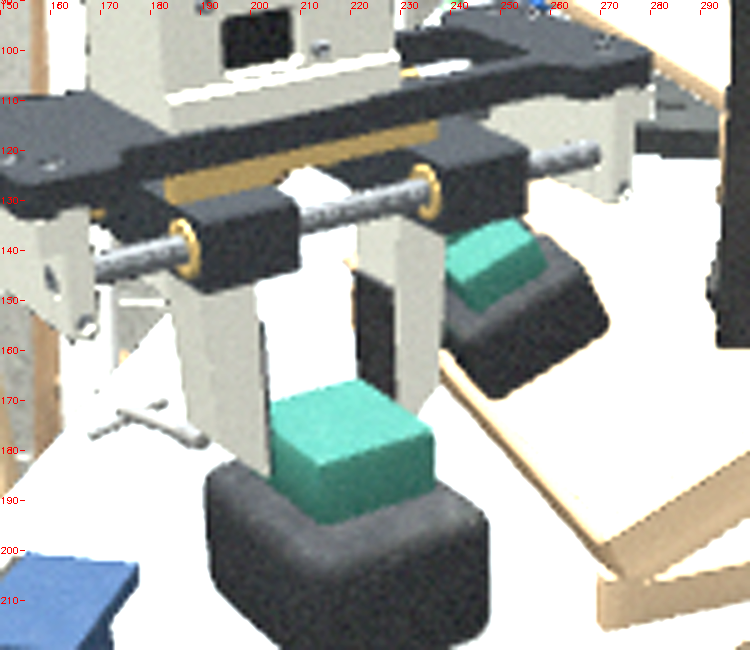

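Call:
send_rows(
  motion=[
    [[-0.029,0,0.022,-8.4],[-0.058,0,0.043,-16.8],[-0.088,0,0.065,-25.2],[-0.117,0,0.086,-33.6],[-0.146,0,0.108,-42],[-0.175,0,0.129,-50.4],[-0.204,0,0.151,-58.8],[-0.234,0,0.173,-67]],
  ],
)

```text
time: 13.35
tool_pos: [0.555, 0.0287, 0.231]
tool_rot: [-1.578, 0.011, -0.101]
contact_force: [0.9, -0.4, -2.8]
opening: 0.0394
```

```bash
python3 - <<'E'
from go import *
p=rackpt(-.1315,-.061,.15);go(*p,rk[2])
E
```

```text
t 13.35 pos [0.555  0.0287 0.231 ] rot [-1.578  0.011 -0.101] F [ 0.9 -0.4 -2.8] op 0.0394
shift [0.0112 0.0807 0.0331] twist -8.7 rows>= 1.7587340826536184
```

Call:
send_rows(
  motion=[
    [[0.005,0.02,0.016,-5],[0.0112,0.05,0.033,-8.7],[0.0112,0.075,0.033,-8.7],[0.0112,0.081,0.033,-8.7],[0.0112,0.081,0.033,-8.7]],
  ],
)

```text
time: 13.85
tool_pos: [0.567, 0.0597, 0.147]
tool_rot: [-1.576, 0.018, 0.05]
contact_force: [-0.4, 0.9, -2.6]
opening: 0.0397
```

```bash
python3 - <<'E'
from go import *
from cell import read_camera
p=rackpt(-.1315,-.061,.127);go(*p,rk[2])
t=read_camera("side");crop(t,180,70,140,120,5,"e7.png")
E
```

```text
t 13.85 pos [0.567  0.0597 0.147 ] rot [-1.576  0.018  0.05 ] F [-0.4  0.9 -2.6] op 0.0397
shift [0.0019 0.02   0.0004] twist -0.0 rows>= 0.40137477813629935
```

View pics/e7.png

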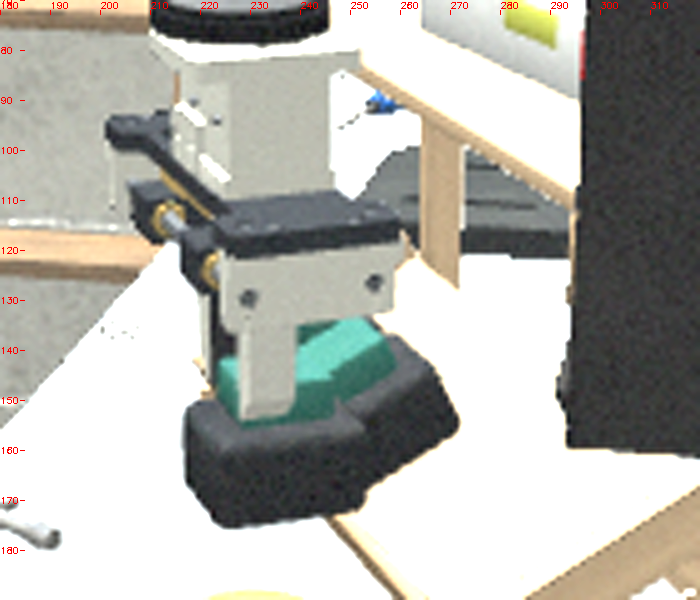

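Call:
send_rows(
  motion=[
    [[0.002,0.015,0,0],[0.001,0.022,0,0],[0,0.026,0,0],[-0.002,0.03,0,0],[-0.006,0.034,0,0],[-0.009,0.038,0,0],[-0.012,0.042,0,0],[-0.012,0.042,0,0]],
  ],
  grip_force=30,
)

```text
time: 14.7
tool_pos: [0.5553, 0.0581, 0.1083]
tool_rot: [-1.577, 0.013, 0.049]
contact_force: [-6.2, -2.2, 5.0]
opening: 0.0399
```

```bash
python3 - <<'E'
from go import *
from cell import read_camera
p=rackpt(-.1415,-.061,.105);go(*p,rk[2])
t=read_camera("side");crop(t,180,70,140,120,5,"e8.png")
E
```

```text
t 14.7 pos [0.5553 0.0581 0.1083] rot [-1.577  0.013  0.049] F [-6.2 -2.2  5. ] op 0.0399
shift [0.0034 0.0032 0.0013] twist -0.1 rows>= 0.09727489845829816
```

View pics/e8.png

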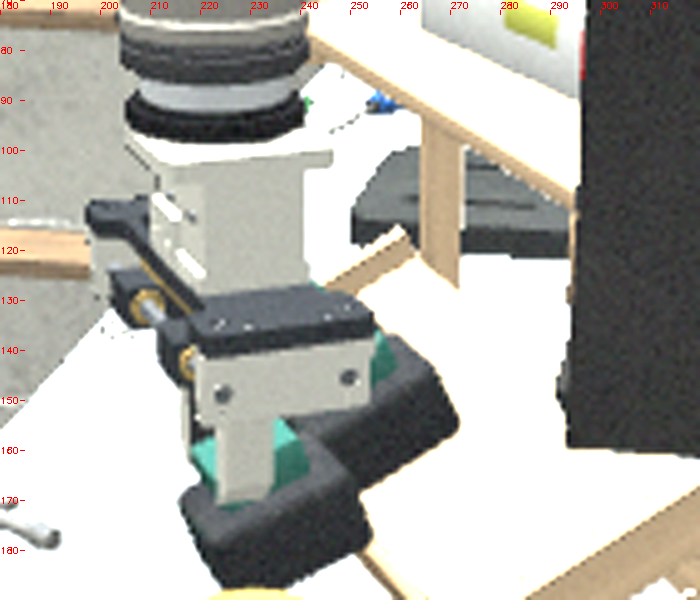

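Call:
send_rows(
  motion=[
    [[0.002,0.004,0,0],[0.003,0.008,0,0],[0.003,0.011,0,0],[0.003,0.012,0,0]],
  ],
)

```text
time: 15.15
tool_pos: [0.5539, 0.0578, 0.0966]
tool_rot: [-1.577, 0.024, 0.05]
contact_force: [-17.1, -1.9, 12.1]
opening: 0.0397
```

```bash
python3 - <<'E'
from go import *
from cell import read_camera
p=rackpt(-.1415,-.061,.105);go(*p,rk[2])
t=read_camera("side");crop(t,180,70,140,120,5,"e9.png")
E
```

```text
t 15.15 pos [0.5539 0.0578 0.0966] rot [-1.577  0.024  0.05 ] F [-17.1  -1.9  12.1] op 0.0397
shift [ 0.0045 -0.0085  0.0014] twist -0.0 rows>= 0.19492592126458078
```

View pics/e9.png

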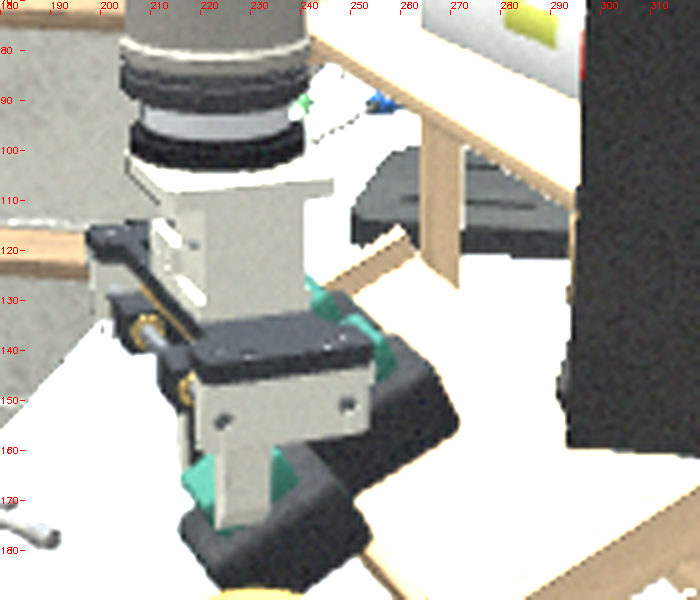

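Call:
send_rows(
  motion=[
    [[-0.002,-0.02,0,0],[-0.002,-0.05,0,0],[0,-0.085,0,0],[0,-0.09,0,0]],
  ],
  grip_force=50,
)

```text
time: 15.6
tool_pos: [0.5588, 0.0583, 0.1911]
tool_rot: [-1.577, 0.014, 0.049]
contact_force: [0.8, -0.4, -3.8]
opening: 0.0398
```

```bash
python3 - <<'E'
from go import *
from cell import read_camera
p=rackpt(-.081,-.061,.147);go(*p,rk[2])
t=read_camera("side");crop(t,180,50,140,120,5,"e10.png")
E
```

```text
t 15.6 pos [0.5588 0.0583 0.1911] rot [-1.577  0.014  0.049] F [ 0.8 -0.4 -3.8] op 0.0398
shift [0.0609 0.0432 0.0015] twist -0.1 rows>= 1.4942974137924192
```

View pics/e10.png

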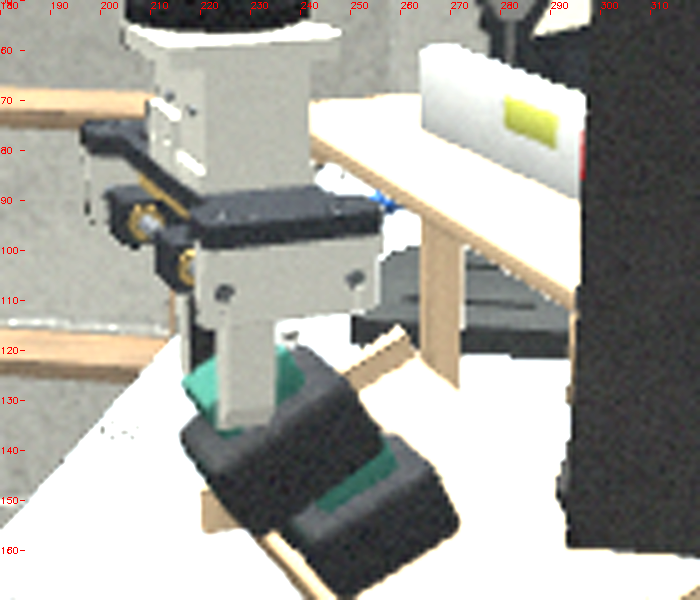

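Call:
send_rows(
  motion=[
    [[0.02,0.015,0.001,0],[0.04,0.03,0.001,0],[0.053,0.04,0.001,0],[0.059,0.043,0.0015,0],[0.059,0.043,0.0015,0],[0.059,0.043,0.0015,0]],
  ],
)

```text
time: 16.25
tool_pos: [0.6154, 0.0625, 0.1451]
tool_rot: [-1.577, 0.018, 0.049]
contact_force: [-0.2, -0.2, -3.2]
opening: 0.0396
```

```bash
python3 - <<'E'
from go import *
from cell import read_camera
p=rackpt(-.079,-.061,.116);go(*p,rk[2])
t=read_camera("side");crop(t,180,50,140,120,5,"e11.png")
E
```

```text
t 16.25 pos [0.6154 0.0625 0.1451] rot [-1.577  0.018  0.049] F [-0.2 -0.2 -3.2] op 0.0396
shift [0.0061 0.029  0.0001] twist -0.1 rows>= 0.593208079103845
```

View pics/e11.png

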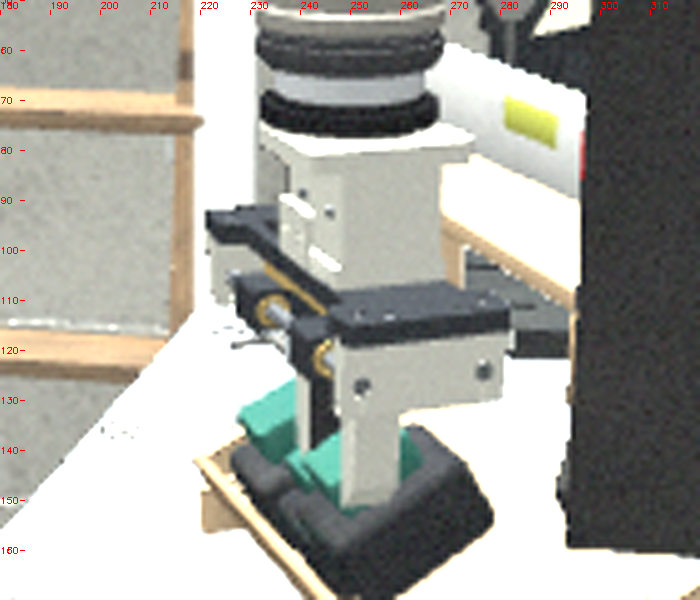

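Call:
send_rows(
  motion=[
    [[0.004,0.008,0,0],[0.005,0.016,0,0],[0.005,0.021,0,0],[0.005,0.024,0,0],[0.005,0.025,0,0]],
  ],
)

```text
time: 16.8
tool_pos: [0.6223, 0.0626, 0.1221]
tool_rot: [-1.577, 0.011, 0.049]
contact_force: [4.8, 0.7, 5.8]
opening: 0.0397
```

```bash
python3 - <<'E'
from go import *
from cell import read_camera
p=rackpt(-.077,-.061,.115);go(*p,rk[2])
t=read_camera("side");crop(t,180,50,140,120,5,"e12.png")
E
```

```text
t 16.8 pos [0.6223 0.0626 0.1221] rot [-1.577  0.011  0.049] F [4.8 0.7 5.8] op 0.0397
shift [0.0007 0.0071 0.0002] twist -0.1 rows>= 0.14275303679354764
```

View pics/e12.png

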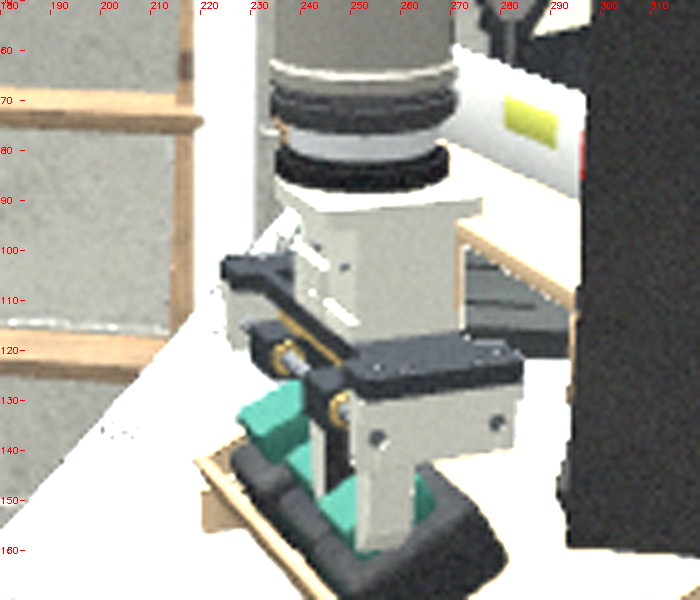

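Call:
send_rows(
  motion=[
    [[0.001,0.002,0,0],[0.0015,0.004,0,0],[0.0015,0.006,0,0],[0.0015,0.006,0,0]],
  ],
  grip_force=25,
)

```text
time: 17.25
tool_pos: [0.6251, 0.0626, 0.1167]
tool_rot: [-1.578, 0.007, 0.05]
contact_force: [6.6, 0.2, 2.5]
opening: 0.04
```

```bash
python3 - <<'E'
from go import *
from cell import read_camera
p=rackpt(-.077,-.061,.115);go(*p,rk[2])
t=read_camera("side");crop(t,180,80,140,120,5,"e13.png")
E
```

```text
t 17.25 pos [0.6251 0.0626 0.1167] rot [-1.578  0.007  0.05 ] F [6.6 0.2 2.5] op 0.04
shift [-0.0021  0.0018  0.0003] twist -0.1 rows>= 0.05561720224867848
```

View pics/e13.png

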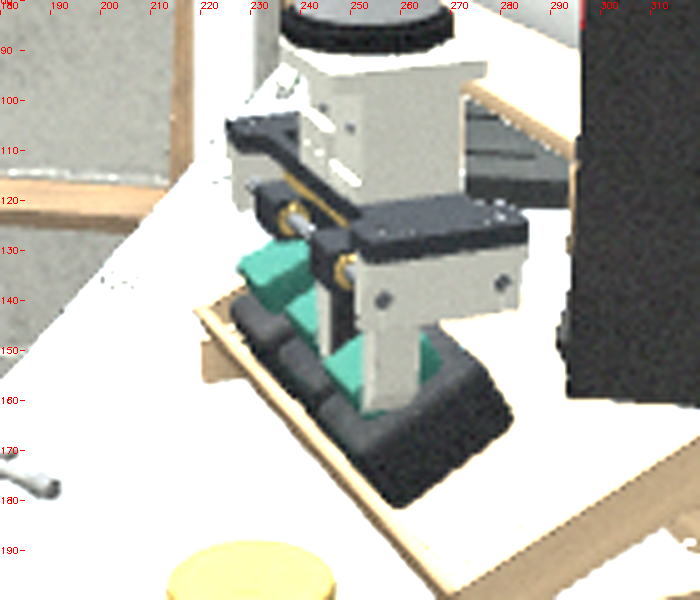

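Call:
send_rows(
  motion=[
    [[0,0,0,0],[0,0,0,0],[0,0,0,0],[-0.002,-0.01,0,0],[-0.004,-0.03,0,0],[-0.006,-0.06,0,0],[-0.04,-0.08,0,0],[-0.08,-0.09,0,0]],
  ],
  gripper=0.52,
)

```text
time: 18.1
tool_pos: [0.5461, 0.0591, 0.2095]
tool_rot: [-1.578, 0.003, 0.049]
contact_force: [-0.3, 0.1, -0.6]
opening: 0.0477
```

Call:
send_rows(
  motion=[
    [[-0.02,0,-0.04,0],[-0.04,0,-0.08,0],[-0.05,0,-0.13,0],[-0.06,0,-0.18,0],[-0.07,0,-0.22,0],[-0.08,0,-0.26,0],[-0.08,0,-0.3,0],[-0.08,0,-0.3,0]],
  ],
)

```text
time: 18.9
tool_pos: [0.4806, -0.2489, 0.2125]
tool_rot: [-1.58, 0.002, 0.045]
contact_force: [0.8, 1.5, -0.2]
opening: 0.0478
```

```bash
python3 - <<'E'
from go import *
from cell import read_camera
go(.4,-.2,.2,0)
t=read_camera("side");pickle.dump(t,open("side3.pkl","wb"));crop(t,180,80,140,140,5,"f1.png")
t=read_camera("top");pickle.dump(t,open("top3.pkl","wb"));crop(t,90,110,180,100,4,"f2.png")
E
```

```text
t 18.9 pos [ 0.4806 -0.2489  0.2125] rot [-1.58   0.002  0.045] F [ 0.8  1.5 -0.2] op 0.0478
shift [-0.0783  0.0122  0.0525] twist 2.6 rows>= 1.9012517989722684
```

View pics/f1.png

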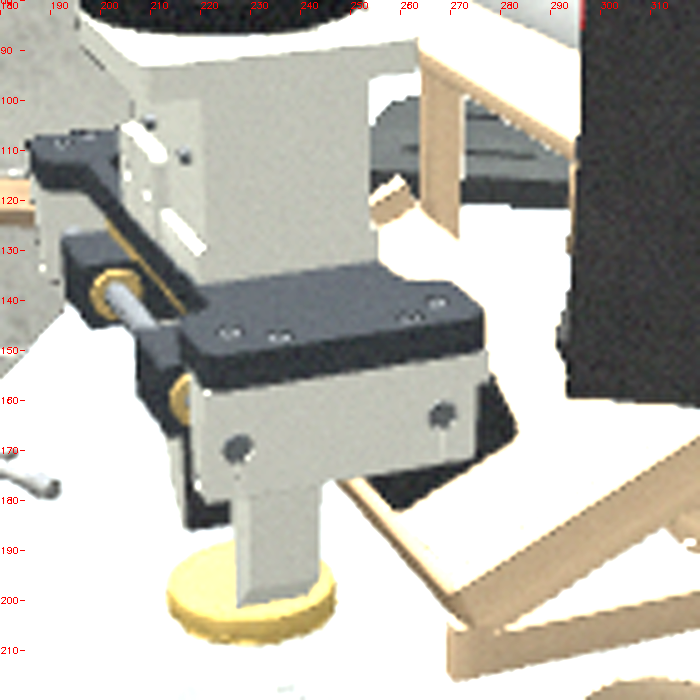

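View pics/f2.png

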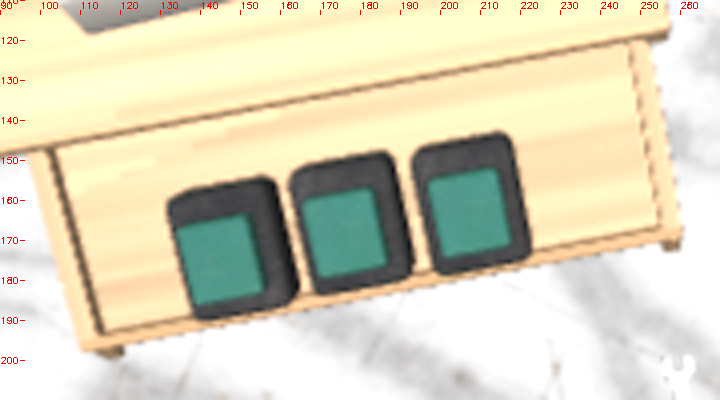

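Call:
send_rows(
  motion=[
    [[-0.03,-0.03,0.03,0],[-0.06,-0.06,0.08,0],[-0.09,-0.08,0.13,0],[-0.12,-0.08,0.18,0],[-0.12,-0.08,0.23,0],[-0.12,-0.08,0.28,0],[-0.12,-0.08,0.33,0],[-0.12,-0.08,0.38,0]],
  ],
)

```text
time: 19.8
tool_pos: [0.3431, 0.1, 0.2908]
tool_rot: [-1.577, 0.002, 0.049]
contact_force: [-0.1, -0.3, -0.4]
opening: 0.0478
```

```bash
python3 - <<'E'
from go import *
from cell import read_camera
t=read_camera("side");pickle.dump(t,open("side4.pkl","wb"));crop(t,180,80,140,140,5,"f3.png")
t3=load("top3.pkl")
L=np.array([[a*.02,b*.0225,.067] for a,b in((1,1),(1,-1),(-1,-1),(-1,1))])
for O,g in(([(178,228),(248,214),(264,290),(195,307)],.076),([(304,200),(371,188),(388,262),(318,279)],.006),([(428,182),(497,169),(510,244),(440,259)],-.06)):
    O=np.array(O)/4+[90,110]
    def f(p):
        T=seat_pack(*p);q=proj(t3,L@T[:3,:3].T+T[:3,3]);d=np.linalg.norm(q[None]-O[:,None],axis=2);return (q[d.argmin(1)]-O).ravel()
    q=least_squares(f,[g,.038,0]);print(q.x.round(4))
E
```

```text
[0.0757 0.0389 0.0018]
[0.0061 0.0416 0.0025]
[-0.0628  0.0397 -0.0112]
```

View pics/f3.png

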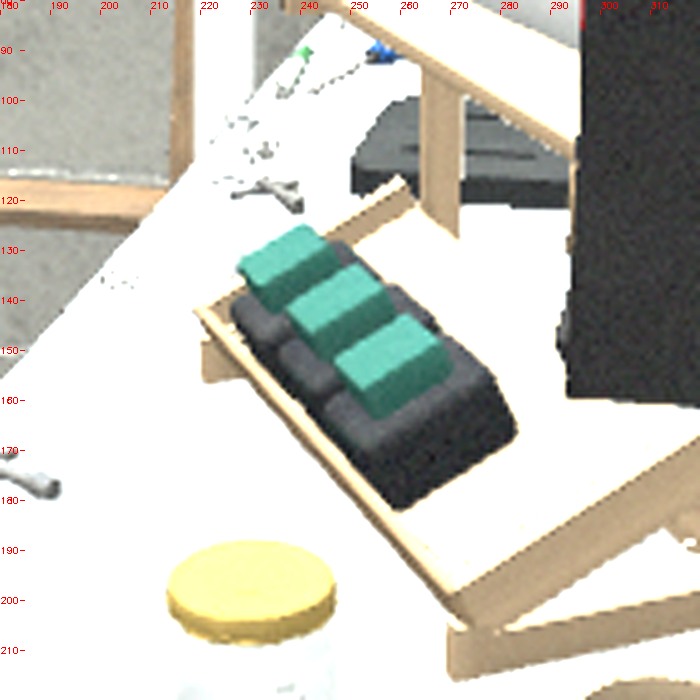

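All three packs lie flat in one row against the lip. The spacings are about 70 and 69 mm, so the gaps are roughly 10 and 9 mm. The jar has not moved and the arm is clear.

```bash
python3 -c "
from cell import hand_in
print(hand_in())"
```

```text
the job is handed in; nothing more can be done
None
```

Both bench packs are now on the sloping board, one on each side of the pack that was already there. I gripped each by the front end of its green block, tilted it to about 25 degrees by pressing its rear underside on the lip, then lowered it against the lip and let go.

- **Row:** the last top view gives the packs at y = 76, 6 and -63 mm along the row. That makes the gaps about 10 and 9 mm.
- **Lip and alignment:** the camera fit puts the pack origins at 39, 42 and 40 mm up the slope, against 38 mm nominal. The pack that was already there accounts for the 42. Each pack is within about 0.6 degrees of straight, all within measuring error.
- **Flat and clear:** the side view shows all three flat and against the lip. The jar stands where it did, and the pack already there did not measurably move. The arm was clear of everything.
- **Forces and time:** the highest contact force I read was about 30 N, while pressing the first pack on the lip. The job was handed in at about 20 s.

The two cameras disagreed by up to about 4 mm, so I took the final positions from the top camera only.

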